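Set the shaving mirror's sliding leg to its mark and lock it

ROBOT

A 6-joint arm with a two-finger parallel gripper is mounted at the origin on the work surface. World frame = base frame: x ahead of the robot, y to its left, z up, the work surface at z = 0. Lengths are in m, angles in rad, forces in N, time in s.
With the tool pointing down it reaches from about 0.275 to 0.825 m from the base axis. Payload 5.2 kg.
Tool frame: the origin (TCP) lies at the very end of the fingers, on their centre line; the grasp point (between the pads) lies 19 mm behind it; z points along the fingers, y is the direction in which the jaws open and shut (so a half turn about z gives the same grasp; the last joint's range is limited). The gripper opens to 93 mm and grips with 3 to 60 N. Pads are 15 mm wide; open, the fingers measure 128 mm over their backs; the gripper's body (75 mm by 188 mm) begins 65 mm behind the grasp point.
Start: joints at [-1.488, 0.259, 1.535, -0, 1.348, -0.203], TCP at [0.155, -0.528, 0.219] pointing down, gripper open.
Joint ranges: [-3.14, 3.14], [-0.91, 2.08], [0.19, 2.58], [-1.22, 4.36], [0.22, 2.71], [-3.12, 3.12]. Speed limits (rad/s): [2.57, 2.57, 3.14, 3.14, 3.14, 3.14].

INTERFACE

Orientations are given as a unit quaternion [w, x, y, z].
In Python, from bench import r, viewer gives the robot as it stands.
- The arm moves only by the shell command python3 -m inch 'ROWS' [FORCE]. ROWS is JSON, a list of rows, each a list of 3 entries, a list of its own where there are three numbers: the opening, from -1 (shut) to 1 (fully open), then the shift along the tool's x, y, z in cm, then the turn, a rotation vector about the tool's x, y, z in degrees. A call has 1 to 5 rows; each row shifts and turns the pose as measured when the row begins, along the tool's axes as they then stand; what a row does not reach is not made up. A row lasts 1/12 s, in which the tool goes at most 41.7 mm and 7.16 degrees, less where a joint would pass 70% of its speed; a pose out of reach is approached as far as the arm can. A call is refused whole if a number of a shift passes 4.17 or a number of a turn 7.16, either way. A call with a gripper value outside its range is refused whole. The fingers move at their own pace and stop on an object; FORCE is the grip in N (left out, the last holds). Time passes only in rows, so rows that do not move let the fingers close. It gives the time, the measured TCP pose, the force and the opening at its end, in the units of the state.
- r.sense(): the state, without advancing time (a new reading comes with each control period).
- viewer.camera(name): name is "scene" or "top"; returns the picture (400x640x3 uint8, red, green, blue); there is no depth.
- viewer.camera_params(name): a dict with "fx", "fy", "cx", "cy" (pixels), "R" (3x3) and "t" (3): a world point X has camera coordinates R X + t. Camera axes: x right, y down, z forward; pixel columns grow to the right and rows downward; lengths in m; the calibration is good to about 2 mm. A picture is of the moment at which its call begins. camera_params takes no time and is no camera call.
- r.sign_off(): hands the job in, once; it reports no verdict.
The state is a dict: "t": time; "q": joint angles; "qd": joint speeds; "joint_torque": joint torques, N m; "eef_pos": TCP position; "eef_rot": TCP orientation; "force": force on the tool from outside, world axes, zero at the start; "wrist_torque": the same for the moment, N m; "width": finger opening in m.
Only numpy, scipy, OpenCV 4.12 (cv2) and the standard library are available. Lean on these libraries where they do the work, as an engineer would, in place of code of your own. Each camera call takes 0.05 s, during which the arm holds its last target. There are 200 camera calls.

TASK

Pull the spring-loaded leg of the shaving mirror stand out by its upright fin until the fin lines up with the steel mark pin on the ruler strip. Keep holding the leg there, and without letting it spring back slide the black cam lever along the fin all the way home to the tube. Finish still holding the leg at the mark with the lever closed, and leave the trimmer, comb and brush where they lie.

Things in the scene. Friction and masses are not known exactly. Their poses are not given: they have to be found in the camera images.
- stand: Fixed aluminium mirror stand. Its +y is the way the leg is pulled out, +x across it, away from the robot. Origin on the ledge under the leg's centre line, below the fin when the leg is in. Outer tube 21 mm thick, centre 28 mm up, from y = -190 to -20 mm. A ruler strip 4 mm thick lies at x = 34 to 56, y = -45 to 155 mm.
- mirror (a point): Centre of the stand's round mirror, which faces the robot: 124 mm across, 10 mm thick in x, reaching 227 mm up, 172 mm to the -y side of the stand's origin. Fixed: keep the gripper clear of it.
- leg: The sliding leg, axes as the stand's; origin on the ledge under its centre line, below the middle of the fin's thickness. It slides along +y from 0 to 130 mm. A spring pulls it back in with 2.5 N when in, about 5 N at 100 mm: it runs back if released. A steel inner tube 14 mm thick at 28 mm height joins the fin on its -y side.
- leg_axis (a point): Point on the leg's centre line in the middle of the fin's thickness, 30 mm above the ledge. The fin is an upright aluminium plate across the leg: 14 mm thick (along y), from 110 mm to the -x side of this point to 24 mm to the +x side (3 mm thin tongue to 30 mm), from 8 to 52 mm above the ledge.
- fin_grip (a point): Place to pinch the fin from above, fingers on its -y and +y faces: on the fin's middle plane, 30 mm above the ledge, 88 mm to the -x side of the leg's centre line, 22 mm from the fin's free end. 35 to 43 mm of the free end are bare up to the lever's face; only the flat ledge is below.
- mark: The length mark: an upright dark steel pin 6 mm wide (along y), top 56 mm above the ledge, on an 22 x 18 mm foot on the ruler strip, fixed, 41 mm to the +x side of the leg's centre line. Axes as the stand's, origin under its foot, 4 mm above the ledge. The leg is at the mark when the middle of the fin is level with this origin along the stand's y.
- lever_face (a point): Centre of the cam lever's outer (-x) face, 30 mm above the ledge. The lever is a black crossbar sleeved over the fin: 14 mm thick in x, 60 mm wide in y (23 mm out from each face of the fin), 14 to 46 mm above the ledge, thumb tab on top to 50 mm. Fingers beside the fin can push it by this face.
- lever (a joint): Travel of the cam lever along the fin towards the tube (+x), in m: 0 open (face 67 mm to the -x side of the leg's centre line), 0.040 closed at its stop (face at 27 mm). It needs about 2.5 N, rides with the leg and stays where left. With the fingers opened to some 18 mm they slide along the fin, the -y finger still holding the leg against its spring.
- trimmer: Bystander: black trimmer, 165 x 42 x 31 mm, with two clear guard combs clipped on, lying on the ledge beyond the stand. Origin under its middle.
- comb: Bystander: steel mustache comb, 115 x 25 x 5 mm, lying flat on the ledge beyond the stand. Origin under its middle.
- brush: Bystander: small wooden brush, 85 x 34 x 30 mm, bristles down, on the ledge to the robot's right. Origin under its middle.

How it is judged:
By the outcome, as a careful person would: the job done as asked, in the order asked, and still so for the second after the job is handed in, while the arm keeps its last pose, push and grip.
It also fails if it takes over 40 s, if anything falls off the work surface, if the arm or the gripper's body presses on something with over 40 N, if the wrist force passes 120 N, or if a joint passes its speed limit or range.

## Working session

There is one attempt and no reset: what is moved stays moved. The work goes in short steps, Python scripts to look and compute and a shell command to move; the robot and the scene stay as the last step left them, time stands still between calls to the robot, and variables do not carry over. Pictures are saved under pics/ and viewed, about 8 in all and at most 12, crops included, and the job is handed in when it is done.

```bash
mkdir -p pics; ls; python3 - <<'E'
from bench import r, viewer
import cv2
for n in("scene","top"):
    cv2.imwrite(f"pics/{n}0.png",viewer.camera(n)[:,:,::-1]); print(n,viewer.camera_params(n))
print(r.sense())
E
```

```text
pics
scene {'fx': 380.94997848673387, 'fy': 380.94997848673387, 'cx': 320.0402697566884, 'cy': 202.86889524854527, 'R': array([[ 0.66741326,  0.74446736,  0.01810754],
       [ 0.42697486, -0.3626338 , -0.82836538],
       [-0.61012458,  0.5605935 , -0.55989546]]), 't': array([-0.31353867, -0.18793938,  1.21650299])}
top {'fx': 391.5558620986736, 'fy': 391.5558620986736, 'cx': 318.51020857737177, 'cy': 196.85621310365116, 'R': array([[ 0.0100859 , -0.99961919,  0.02568564],
       [-0.98205559, -0.0147398 , -0.18801476],
       [ 0.18832176, -0.02332843, -0.98183028]]), 't': array([-0.11727852,  0.60599673,  1.05710184])}
{'t': 0.1, 'q': array([-1.48781480e+00,  2.59288833e-01,  1.53600130e+00,  1.24650523e-05,
        1.34799523e+00, -2.02826449e-01]), 'qd': array([ 1.29855700e-05, -1.66060904e-03, -3.11882310e-03,  1.37660780e-03,
       -1.30101803e-03, -1.32999498e-04]), 'joint_torque': array([ 3.50052265e-03, -4.38209581e+01, -2.84643352e+01,  7.22112134e-02,
        3.61887133e-02, -5.90912919e-05]), 'eef_pos': array([ 0.15503319, -0.52717097,  0.21787967]), 'eef_rot': array([-8.44472718e-04,  9.89806432e-01,  1.42416680e-01,  5.67517680e-05]), 'force': array([-0.2511517 , -0.81649303, -0.37944745]), 'wrist_torque': array([0.03995025, 0.0401618 , 0.0126641 ]), 'width': 0.09280504295571015}
```

View pics/top0.png

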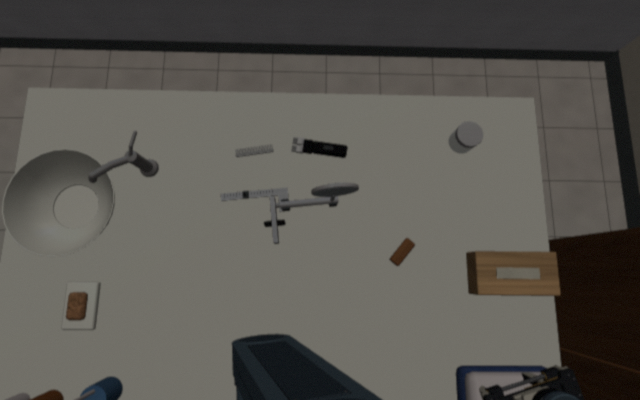

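View pics/scene0.png

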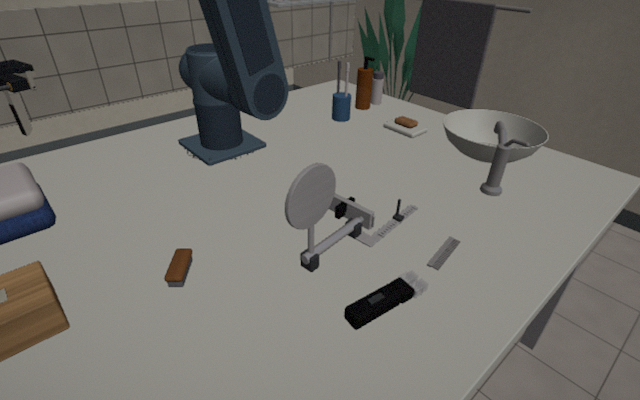

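The top view shows the fin as an upright bar from about (276,197) to (276,243), the lever at (274,223), the ruler strip at (221–288,194) with the mark foot near (245,195), and the mirror at (335,189). I'll zoom in on both views.

```bash
python3 - <<'E'
import cv2,numpy as np
a=cv2.imread("pics/top0.png")[175:255,215:315]
b=cv2.imread("pics/scene0.png")[185:255,325:425]
f=lambda im:cv2.convertScaleAbs(cv2.resize(im,None,fx=6,fy=6,interpolation=cv2.INTER_CUBIC),alpha=1.4)
cv2.imwrite("pics/zt.png",f(a));cv2.imwrite("pics/zs.png",f(b))
E
```

```text
(no output)
```

View pics/zt.png

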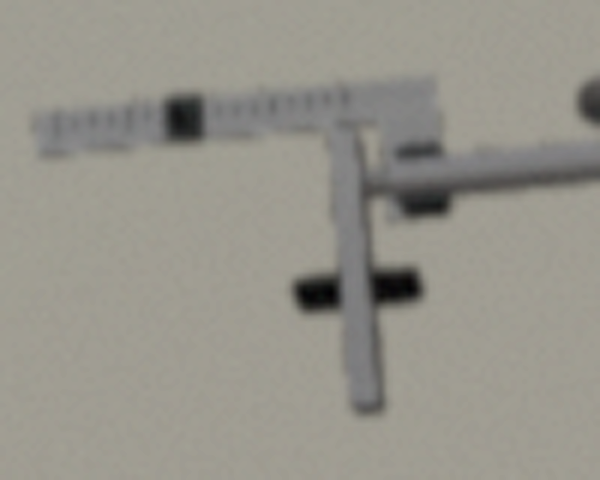

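View pics/zs.png

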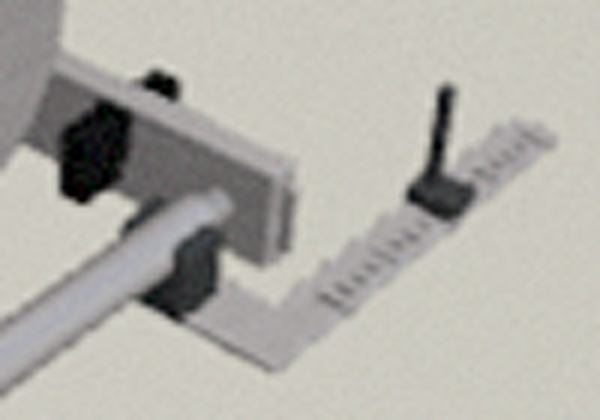

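The crops show the fin top, the lever bar, the ruler ends, the mark foot (top crop 183,118) and the pin top (scene crop 447,90). I'll fit the stand pose and mark position to these features.

```bash
cat > fit.py <<'E'
from bench import viewer
import numpy as np
from scipy.optimize import least_squares
P={n:viewer.camera_params(n) for n in("top","scene")}
def proj(n,X):
    p=P[n];c=p["R"]@X+p["t"];return np.array([p["fx"]*c[0]/c[2]+p["cx"],p["fy"]*c[1]/c[2]+p["cy"]])
off={"top":(215,175),"scene":(325,185)}
M=None
F=[("top",(353,409),(-110,7,52)),("top",(383,405),(-110,-7,52)),("top",(332,133),(24,7,52)),("top",(359,130),(24,-7,52)),
("top",(33,112),(56,155,4)),("top",(42,157),(34,155,4)),("top",(435,78),(56,-45,4)),
("top",(183,118),(45,M,10)),("top",(358,290),(-60,0,46)),
("scene",(280,370),(56,-45,4)),("scene",(555,140),(56,155,4)),("scene",(447,88),(41,M,56)),("scene",(278,180),(24,-7,52)),("scene",(263,268),(24,-7,8))]
def W(v,o):
    c,s=np.cos(v[2]),np.sin(v[2]);x,y,z=[(v[3]*1000 if q is None else q)/1000 for q in o]
    return np.array([v[0]+c*x-s*y,v[1]+s*x+c*y,z+v[4]])
def res(v): return np.concatenate([proj(n,W(v,o))-((np.array(p)+.5)/6-.5+off[n]) for n,p,o in F]+[[v[4]*300]])
if __name__=="__main__":
    s=least_squares(res,[.6,.1,0,.09,0],loss="soft_l1");v=s.x
    print(v.round(4),"yaw deg",np.degrees(v[2]));print(res(v)[:-1].reshape(-1,2).round(2))
    print("fin_grip",W(v,(-88,0,30)),"mark",W(v,(41,None,4)),"mirror",W(v,(0,-172,165)))
    np.save("v.npy",v)
E
python3 fit.py
```

```text
[ 0.587   0.0215  0.1185  0.0815 -0.0013] yaw deg 6.791167285483445
[[-0.11 -0.24]
 [-0.12 -0.11]
 [-0.68 -0.95]
 [-0.3  -0.95]
 [ 0.22  0.17]
 [-0.82 -0.11]
 [ 0.1  -0.89]
 [-0.14 -0.11]
 [ 0.17  1.91]
 [-1.09  0.09]
 [ 0.08 -0.83]
 [-0.2  -0.01]
 [-0.73 -0.21]
 [-0.05  1.14]]
fin_grip [0.49959152 0.01111772 0.02868177] mark [0.6180443  0.10733959 0.00268177] mirror [ 0.60731325 -0.14926941  0.16368177]
```

```bash
python3 -m inch '[[1,[0,0,0],[0,0,4.8]],[1,[0,0,0],[0,0,4.8]],[1,[2.5,-3,0],[0,0,0]],[1,[2.5,-3,0],[0,0,0]],[1,[2.5,-3,0],[0,0,0]]]' 30; cat > st.py <<'E'
from bench import r
import numpy as np, sys
from scipy.spatial.transform import Rotation as Ro
from fit import W
v=np.load("v.npy");s=r.sense();q=s["eef_rot"];A=Ro.from_quat([q[1],q[2],q[3],q[0]]).as_matrix()
c,sn=np.cos(v[2]),np.sin(v[2]);S=np.array([[c,-sn,0],[sn,c,0],[0,0,1]])
print("stand xyz mm",(S.T@(s["eef_pos"]-[v[0],v[1],0])*1000).round(1),"tool axes in stand\n",(S.T@A).round(3),"F stand",(S.T@s["force"]).round(1),"w",s["width"],"t",s["t"])
E
python3 st.py
```

```text
t: 0.52
eef_pos: [0.2168, -0.4318, 0.2144]
eef_rot: [-0.002, 0.999, 0.05, -0.001]
force: [0.8, -0.1, -0.8]
width: 0.0928
stand xyz mm [-421.1 -406.3  214.4] tool axes in stand
 [[ 1.    -0.018 -0.002]
 [-0.018 -1.     0.005]
 [-0.002 -0.005 -1.   ]] F stand [ 0.7 -0.2 -0.8] w 0.09281050115582971 t 0.5167
```

```bash
python3 -m inch '[[1,[2.6,-3.1,0],[0,0,-1]],[1,[2.6,-3.1,0],[0,0,0]],[1,[2.6,-3.1,0],[0,0,0]],[1,[2.6,-3.1,0],[0,0,0]],[1,[2.6,-3.1,0],[0,0,0]]]' >/dev/null;  python3 -m inch '[[1,[2.6,-3.1,0],[0,0,0]],[1,[2.6,-3.1,0],[0,0,0]],[1,[2.6,-3.1,0],[0,0,0]],[1,[2.6,-3.1,0],[0,0,0]],[1,[0,0,0],[0,0,0]]]' >/dev/null; python3 st.py
```

```text
stand xyz mm [-180.  -109.8  213.4] tool axes in stand
 [[ 1.     0.    -0.001]
 [ 0.    -1.     0.011]
 [-0.001 -0.011 -1.   ]] F stand [ 0.   0.  -0.2] w 0.09282542765007619 t 1.35
```

```bash
python3 -m inch '[[1,[2.6,-3,0],[-0.6,0,0]],[1,[2.6,-3,0],[0,0,0]],[1,[2.6,-3,2],[0,0,0]],[1,[1.4,-2,3],[0,0,0]],[1,[0,0,0],[0,0,0]]]' >/dev/null; python3 st.py
```

```text
stand xyz mm [-88.5  -2.1 163.8] tool axes in stand
 [[ 1.    -0.     0.002]
 [-0.    -1.    -0.003]
 [ 0.002  0.003 -1.   ]] F stand [-1.1  0.4 -1.1] w 0.09290210053506585 t 1.7667
```

```bash
python3 -m inch '[[1,[0,0,4],[0,0,0]],[1,[0,-0.1,4],[0,0,0]],[1,[0,-0.1,4],[0,0,0]],[1,[0,0,2.5],[0,0,0]],[1,[0,0,0],[0,0,0]]]' >/dev/null; python3 st.py; python3 - <<'E'
from bench import viewer
import cv2,numpy as np
f=lambda im:cv2.convertScaleAbs(cv2.resize(im[:,:,::-1],None,fx=5,fy=5,interpolation=cv2.INTER_CUBIC),alpha=1.4)
a=viewer.camera("top")[175:255,215:315];b=viewer.camera("scene")[150:255,305:425]
cv2.imwrite("pics/t1.png",np.vstack([f(a)[:,:500], ]));cv2.imwrite("pics/s1.png",f(b))
E
```

```text
stand xyz mm [-85.6  -2.8  19.7] tool axes in stand
 [[ 1.     0.006  0.007]
 [ 0.006 -1.    -0.006]
 [ 0.007  0.006 -1.   ]] F stand [-0.7  0.2  0.7] w 0.09266568330264097 t 2.1833
```

View pics/s1.png

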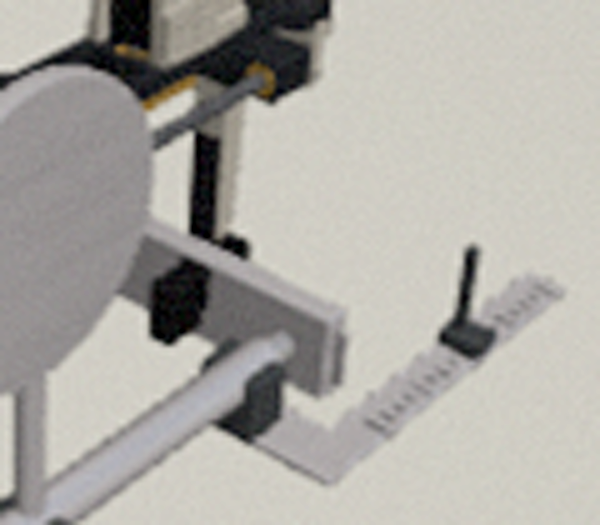

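The +y finger is visible at about (220,170), beside the fin and outside the lever. The straddle looks right, so I'll lower the last bit and grip.

```bash
python3 -m inch '[[1,[-0.2,-0.25,0.8],[0,0,0]],[1,[0,0,0],[0,0,0]],[-1,[0,0,0],[0,0,0]],[-1,[0,0,0],[0,0,0]],[-1,[0,0,0],[0,0,0]]]' 30 ; python3 -m inch '[[-1,[0,0,0],[0,0,0]],[-1,[0,0,0],[0,0,0]],[-1,[0,0,0],[0,0,0]],[-1,[0,0,0],[0,0,0]],[-1,[0,0,0],[0,0,0]]]' >/dev/null; python3 st.py
```

```text
t: 2.7
eef_pos: [0.5085, 0.0081, 0.0228]
eef_rot: [0.005, 0.998, 0.061, 0.013]
force: [0.8, -0.8, -0.0]
width: 0.0775
stand xyz mm [-77.9  -4.4  25.1] tool axes in stand
 [[ 1.     0.004  0.03 ]
 [ 0.005 -1.    -0.014]
 [ 0.03   0.014 -0.999]] F stand [-0.   0.3 -0.6] w 0.04423811847534858 t 3.1167
```

```bash
python3 -m inch '[[-0.1,[-0.6,-0.3,0.7],[0.4,-1,0]],[-0.1,[-0.5,-0.1,0.7],[0.4,-1,0]],[-0.1,[-0.1,0,0.06],[0,-0.2,0]]]' ; python3 st.py
```

```text
t: 3.37
eef_pos: [0.497, 0.0106, 0.0092]
eef_rot: [-0.0, 0.998, 0.062, -0.006]
force: [-0.7, -1.3, 0.0]
width: 0.0417
stand xyz mm [-90.6  -0.2   9.2] tool axes in stand
 [[ 1.     0.005 -0.012]
 [ 0.005 -1.     0.001]
 [-0.011 -0.001 -1.   ]] F stand [-0.9 -1.2  0. ] w 0.04167257095362693 t 3.3667
```

```bash
python3 -m inch '[[-1,[0.1,0,-0.1],[0,0.3,0]],[-1,[0,0,0],[0,0,0]],[-1,[0,0,0],[0,0,0]],[-1,[0,0,0],[0,0,0]]]' 30 ; python3 st.py
```

```text
t: 3.7
eef_pos: [0.4968, 0.0109, 0.0085]
eef_rot: [-0.001, 0.998, 0.062, -0.005]
force: [0.3, 0.2, 0.6]
width: 0.0197
stand xyz mm [-90.8   0.1   8.5] tool axes in stand
 [[ 1.     0.005 -0.01 ]
 [ 0.005 -1.     0.003]
 [-0.01  -0.003 -1.   ]] F stand [0.3 0.2 0.6] w 0.019666362910677523 t 3.7
```

```bash
python3 -m inch '[[-1,[0.05,0,-0.2],[0,0.3,0]],[-1,[0,0,0],[0,0,0]],[-1,[0,0,0],[0,0,0]]]' 30 ; python3 st.py
```

```text
t: 3.95
eef_pos: [0.4965, 0.0125, 0.0095]
eef_rot: [-0.002, 0.998, 0.061, -0.003]
force: [-0.1, 0.8, -1.0]
width: 0.0139
stand xyz mm [-90.9   1.7   9.5] tool axes in stand
 [[ 1.     0.003 -0.005]
 [ 0.004 -1.     0.005]
 [-0.005 -0.005 -1.   ]] F stand [ 0.   0.8 -1. ] w 0.013886502956934962 t 3.95
```

```bash
python3 -m inch '[[-1,[0,-1.5,0],[0,0.2,0]],[-1,[0,-2,0],[0,0,0]],[-1,[0,-2,0],[0,0,0]],[-1,[0,-1.5,0],[0,0,0]],[-1,[0,-0.5,0],[0,0,0]]]' 30 ; python3 st.py
```

```text
t: 4.37
eef_pos: [0.4888, 0.0827, 0.0095]
eef_rot: [0.001, 0.998, 0.059, -0.001]
force: [2.0, -5.2, -4.1]
width: 0.0138
stand xyz mm [-90.3  72.3   9.5] tool axes in stand
 [[ 1.    -0.    -0.001]
 [-0.    -1.    -0.002]
 [-0.001  0.002 -1.   ]] F stand [ 1.3 -5.4 -4.1] w 0.01377001336712957 t 4.3667
```

```bash
python3 -m inch '[[-1,[0,-0.9,0],[0,0,0]],[-1,[0,-0.1,0],[0,0,0]]]' 30 ; python3 st.py; python3 - <<'E'
from bench import viewer
import cv2,numpy as np
f=lambda im:cv2.convertScaleAbs(cv2.resize(im[:,:,::-1],None,fx=8,fy=8,interpolation=cv2.INTER_CUBIC),alpha=1.4)
a=viewer.camera("top")[175:245,205:280];b=viewer.camera("scene")[180:250,345:425]
cv2.imwrite("pics/t2.png",f(a));cv2.imwrite("pics/s2.png",f(b))
E
python3 st.py
```

```text
t: 4.53
eef_pos: [0.4877, 0.0923, 0.0095]
eef_rot: [0.002, 0.998, 0.06, -0.001]
force: [1.4, -4.2, -3.1]
width: 0.0137
stand xyz mm [-90.2  82.1   9.5] tool axes in stand
 [[ 1.     0.001 -0.002]
 [ 0.001 -1.    -0.004]
 [-0.002  0.004 -1.   ]] F stand [ 0.9 -4.3 -3.1] w 0.013739804301433756 t 4.5333
stand xyz mm [-90.2  81.3   9.5] tool axes in stand
 [[ 1.     0.    -0.002]
 [ 0.    -1.    -0.004]
 [-0.002  0.004 -1.   ]] F stand [ 1.1 -3.8 -3.1] w 0.014089773663539732 t 4.6333
```

View pics/t2.png

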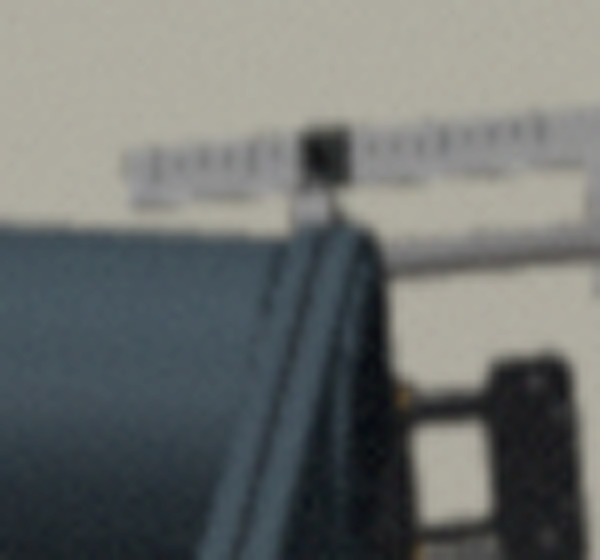

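View pics/s2.png

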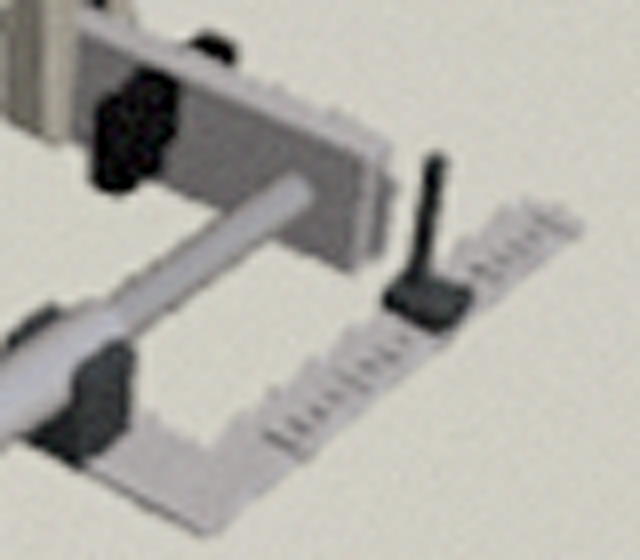

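The top crop shows the fin end at columns 295–335 against the mark foot at 303–350. The scene crop shows the fin's near-top corner at (366,163), its bottom corner at (352,272), and the pin from (437,157) down to (422,275). I'll work out the offsets from these.

```bash
python3 - <<'E'
from fit import *
v=np.load("v.npy")
def solve(n,p,x,z,y0):  # y from along-image-direction of motion
    t=least_squares(lambda y:proj(n,W(v,(x,y[0],z)))-p,[y0]);return t.x[0].round(1),t.fun.round(2)
o=lambda p,k,a:(np.array(p)+.5)/k-.5+a
for nm,n,p,x,z in[("fin top0","scene",o((278,180),6,(325,185)),24,52),("fin bot0","scene",o((263,268),6,(325,185)),24,8),
 ("fin top1","scene",o((366,163),8,(345,180)),24,52),("fin bot1","scene",o((352,272),8,(345,180)),24,8),
 ("pin top","scene",o((437,155),8,(345,180)),41,56),("pin base","scene",o((422,278),8,(345,180)),41,10),
 ("foot top","top",o((327,157),8,(205,175)),45,10),
 ("finL","top",o((294,215),8,(205,175)),24,52),("finR","top",o((334,212),8,(205,175)),24,52)]:
    print(nm,solve(n,p,x,z,50))
# predicted fin corners/top view if at mark
for d in(79,82,85): print(d,[((proj("top",W(v,(24,d+s,52)))-(205,175)+.5)*8-.5).round(0) for s in(7,-7)],[((proj("scene",W(v,(24,d-7,z)))-(345,180)+.5)*8-.5).round(0) for z in(52,8)])
E
```

```text
fin top0 (np.float64(-5.6), array([-0.36, -0.48]))
fin bot0 (np.float64(-4.8), array([0.54, 0.68]))
fin top1 (np.float64(72.0), array([-0.25, -0.34]))
fin bot1 (np.float64(77.3), array([0.47, 0.6 ]))
pin top (np.float64(83.0), array([0.04, 0.05]))
pin base (np.float64(87.1), array([0.2 , 0.25]))
foot top (np.float64(80.1), array([-0.01, -0.1 ]))
finL (np.float64(87.6), array([-0.28, -2.78]))
finR (np.float64(73.4), array([-0.29, -2.91]))
79 [array([296., 192.]), array([335., 188.])] [array([364., 160.]), array([346., 285.])]
82 [array([288., 193.]), array([327., 189.])] [array([370., 156.]), array([352., 280.])]
85 [array([279., 194.]), array([319., 190.])] [array([375., 152.]), array([357., 276.])]
```

```bash
cat > meas.py <<'E'
from fit import *
from bench import viewer
v=np.load("v.npy")
g=np.mean([viewer.camera("scene").astype(float).mean(2) for _ in range(4)],0)
def yz(col,row,x,y0):
    return least_squares(lambda a:proj("scene",W(v,(x,a[0],a[1])))-[col,row],[y0,30]).x
m=[];e=[]
for row in range(201,213):   # pin rows
    c=np.arange(392,406);w=np.clip(np.median(g[row,c])-15-g[row,c],0,None)
    if w.sum()>30: m.append(yz((w*c).sum()/w.sum(),row,41,82))
for row in range(202,213):   # fin near vertical edge
    c=np.arange(384,396);d=np.clip(np.diff(g[row,c]),0,None);k=int(d[:8].argmax());s=slice(max(k-1,0),k+2)
    e.append(yz((d[s]*(c[s]+.5)).sum()/d[s].sum(),row,24,75)+[7,0])
print("pin y,z\n",np.array(m).round(1).T,"\nfin y,z\n",np.array(e).round(1).T)
print("median pin",np.median(np.array(m)[:,0]),"fin",np.median(np.array(e)[:,0]))
E
python3 meas.py; python3 st.py
```

```text
pin y,z
 [[78.7 76.3 74.5 74.8 75.2 75.9 75.9 77.2 78.4 79.7 81.1 82. ]
 [52.6 51.  49.1 46.2 43.2 40.1 37.4 33.9 30.5 27.  23.4 20.1]] 
fin y,z
 [[79.2 79.1 78.  78.3 78.5 78.4 78.9 79.3 79.1 97.3 79.8]
 [45.2 42.5 40.3 37.3 34.4 31.6 28.5 25.5 22.7 10.4 16.7]]
median pin 76.75675401301149 fin 79.13560524008075
stand xyz mm [-90.3  81.    9.5] tool axes in stand
 [[ 1.    -0.001 -0.002]
 [-0.001 -1.    -0.004]
 [-0.002  0.004 -1.   ]] F stand [ 0.9 -4.7 -3.3] w 0.01400530873308439 t 4.8333
```

```bash
sed -i 's/np.arange(392,406);w=np.clip(np.median(g\[row,c\])-15/np.arange(395,405);w=np.clip(np.percentile(g[row,c],70)-12/' meas.py; python3 meas.py
```

```text
pin y,z
 [[82.  82.6 82.5 82.6 82.9 82.4 82.1 82.5 82.3 82.1 82.3 82. ]
 [51.  47.9 45.2 42.4 39.4 36.9 34.2 31.2 28.4 25.7 22.7 20.1]] 
fin y,z
 [[79.1 78.4 78.2 78.2 78.4 78.5 79.  79.5 96.9 97.2 79.5]
 [45.3 42.9 40.2 37.4 34.4 31.6 28.5 25.4 13.6 10.5 16.8]]
median pin 82.34720215449349 fin 78.9965430458098
```

```bash
python3 - <<'E'
import cv2
from fit import *
v=np.load("v.npy");g=cv2.imread("pics/scene0.png").astype(float).mean(2)
out=[]
for row in range(217,228):
    c0=round(proj("scene",W(v,(24,-7,30)))[0]); c=np.arange(c0-5,c0+7);d=np.clip(np.diff(g[row,c]),0,None);k=int(d[:9].argmax());s=slice(max(k-1,0),k+2)
    col=(d[s]*(c[s]+.5)).sum()/d[s].sum()
    out.append(least_squares(lambda a:proj("scene",W(v,(24,a[0],a[1])))-[col,row],[0,30]).x+[7,0])
print(np.array(out).round(1).T,np.median(np.array(out)[:,0]))
E
```

```text
[[-1.2 -2.5 -2.1 -1.7 15.6 15.8 16.2 16.6 16.9 17.6 -0.9]
 [45.6 43.6 40.7 37.8 25.5 22.7 19.6 16.6 13.6 10.4 18.1]] 15.616836921545532
```

Pin at y=82.3 and fin at about 78.8 in the scene view, while the top view puts them nearly level. I'll move 2 mm further, which agrees with the TCP travel, then open slightly.

```bash
python3 -m inch '[[-1,[0,-0.25,0],[0,0,0]],[-1,[0,-0.05,0],[0,0,0]]]' 30 >/dev/null; python3 st.py;python3 -m inch '[[-0.61,[0,-0.2,0],[0,0,0]],[-0.61,[0,-0.1,0],[0,0,0]]]' >/dev/null;  python3 st.py
```

```text
stand xyz mm [-90.2  83.6   9.5] tool axes in stand
 [[ 1.    -0.001 -0.002]
 [-0.001 -1.    -0.004]
 [-0.002  0.004 -1.   ]] F stand [ 0.7 -4.  -4. ] w 0.013997666996931914 t 5.2
stand xyz mm [-90.2  86.    9.5] tool axes in stand
 [[ 1.    -0.    -0.001]
 [-0.    -1.    -0.005]
 [-0.001  0.005 -1.   ]] F stand [-0.6 -5.  -4.1] w 0.017489504778894417 t 5.3667
```

```bash
python3 -m inch '[[-0.61,[0.8,0,0],[0,0,0]],[-0.61,[0.8,0,0],[0,0,0]],[-0.61,[0.6,0,0],[0,0,0]]]' >/dev/null;  python3 st.py
```

```text
stand xyz mm [-72.7  86.1   9.1] tool axes in stand
 [[ 1.     0.003 -0.01 ]
 [ 0.003 -1.    -0.006]
 [-0.01   0.006 -1.   ]] F stand [-3.2 -4.6 -0.1] w 0.017697449813857326 t 5.6167
```

```bash
python3 -m inch '[[-0.61,[0.9,0.05,0],[0,0.2,0]],[-0.61,[0.9,0.05,0],[0,0.2,0]],[-0.61,[0.8,0,0],[0,0.2,0]]]' >/dev/null;  python3 st.py;  python3 -m inch '[[-0.61,[0.6,0,0],[0,0.2,0]],[-0.61,[0.5,0,0],[0,0.2,0]],[-0.61,[0.4,0,0],[0,0.2,0]]]' >/dev/null;  python3 st.py
```

```text
stand xyz mm [-52.4  85.3   8.3] tool axes in stand
 [[ 1.     0.005 -0.012]
 [ 0.005 -1.    -0.007]
 [-0.012  0.007 -1.   ]] F stand [-6.9 -4.7  2.9] w 0.018078176623905234 t 5.8667
stand xyz mm [-43.2  85.2   7.6] tool axes in stand
 [[ 1.     0.007 -0.015]
 [ 0.007 -1.    -0.008]
 [-0.015  0.008 -1.   ]] F stand [-5.5 -4.   3.1] w 0.01802479063113519 t 6.1167
```

```bash
python3 -m inch '[[-0.61,[0.7,0,-0.1],[0,0.4,0]],[-0.61,[0.6,0,-0.05],[0,0.4,0]],[-0.61,[0.5,0,0],[0,0.3,0]]]' >/dev/null;  python3 st.py;  python3 -m inch '[[-0.61,[0.5,0,0],[0,0.2,0]],[-0.61,[0.5,0,0],[0,0.2,0]]]' >/dev/null;  python3 st.py
```

```text
stand xyz mm [-36.2  85.4   7.3] tool axes in stand
 [[ 1.     0.01  -0.018]
 [ 0.009 -1.    -0.008]
 [-0.018  0.008 -1.   ]] F stand [-19.3  -3.2  16.2] w 0.018193176516109535 t 6.3667
stand xyz mm [-36.8  85.7   7.3] tool axes in stand
 [[ 0.999  0.011 -0.032]
 [ 0.011 -1.    -0.009]
 [-0.032  0.008 -0.999]] F stand [-14.4  -4.7  13.2] w 0.018037352959138046 t 6.5333
```

```bash
sed 's/pics\/scene0/pics\/scene0/' /dev/null; python3 - <<'E'
from bench import viewer
import cv2
from fit import *
v=np.load("v.npy")
b=viewer.camera("scene")[180:250,345:425]
cv2.imwrite("pics/s3.png",cv2.convertScaleAbs(cv2.resize(b[:,:,::-1],None,fx=8,fy=8,interpolation=cv2.INTER_CUBIC),alpha=1.8))
for x in(-13,-16,-20,-27): print(x,[((proj("scene",W(v,(x,y,z)))-(345,180)+.5)*8-.5).round(0) for y,z in((53,46),(53,14),(76,52))])
E
python3 st.py
```

```text
-13 [array([218., 156.]), array([208., 246.]), array([265., 107.])]
-16 [array([209., 152.]), array([199., 242.]), array([256., 104.])]
-20 [array([198., 147.]), array([188., 237.]), array([245.,  99.])]
-27 [array([178., 138.]), array([169., 228.]), array([225.,  90.])]
stand xyz mm [-36.9  85.7   7.2] tool axes in stand
 [[ 0.999  0.011 -0.033]
 [ 0.011 -1.    -0.009]
 [-0.033  0.008 -0.999]] F stand [-16.1  -4.6  13.6] w 0.018437789718371404 t 6.5833
```

View pics/s3.png

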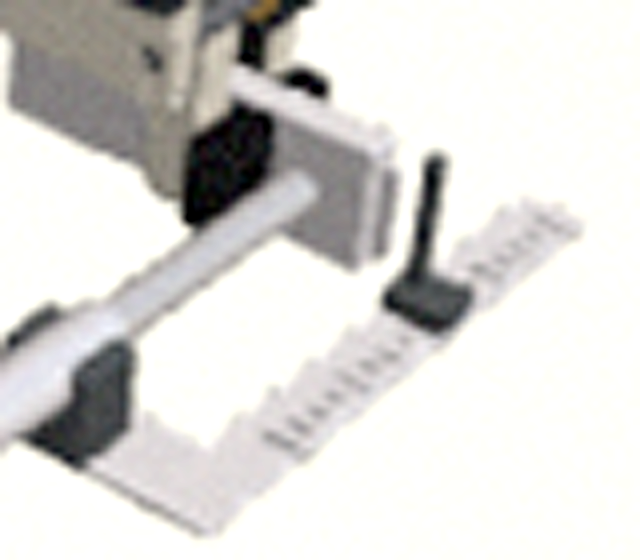

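The lever now sits at the tube: its edge at about (275,130) matches the prediction for the stop, and the push force rose to 19 N. I'll ease the push, re-grip and measure the fin against the pin.

```bash
python3 -m inch '[[-0.61,[0,0.05,0],[0,1.0,0]],[-1,[0,0.1,0],[0,0.5,0]],[-1,[0,0,0],[0,0.2,0]]]' 20 >/dev/null; python3 st.py; python3 meas.py; python3 st.py|head -1
```

```text
stand xyz mm [-37.5  83.6   7.8] tool axes in stand
 [[ 1.     0.012 -0.002]
 [ 0.012 -1.    -0.01 ]
 [-0.002  0.01  -1.   ]] F stand [ 2.7 -4.2 -5.4] w 0.014047576687772272 t 6.8333
pin y,z
 [[82.  82.5 82.5 82.5 82.9 82.4 82.  82.5 82.3 82.1 82.4 82. ]
 [50.9 47.9 45.2 42.4 39.4 36.8 34.2 31.2 28.4 25.7 22.7 20.1]] 
fin y,z
 [[81.  81.2 81.7 82.2 82.6 82.5 80.9 81.2 81.5 81.3 83.2]
 [44.3 41.5 38.4 35.3 32.4 29.5 27.5 24.5 21.5 18.7 14.9]]
median pin 82.42339026307206 fin 81.46567797554096
stand xyz mm [-37.5  83.7   7.8] tool axes in stand
```

Fin and pin agree to about 1 mm. I'll check the lever's inner edge position numerically from the image.

```bash
python3 - <<'E'
from fit import *
from bench import viewer
v=np.load("v.npy");g=np.mean([viewer.camera("scene").astype(float).mean(2) for _ in range(3)],0)
import cv2
g0=cv2.imread("pics/scene0.png").astype(float).mean(2)
def run(g,d,lx,rows):
  for row in rows:
    c0=round(proj("scene",W(v,(lx,d-7,40)))[0]);c=np.arange(c0-6,c0+8);q=np.diff(g[row,c]);k=int(q.argmax());s=slice(max(k-1,0),k+2);w=np.clip(q[s],0,None)
    col=(w*(c[s]+.5)).sum()/w.sum()
    print(row,least_squares(lambda a:proj("scene",W(v,(a[0],d-7,a[1])))-[col,row],[lx,40]).x.round(1),round(q.max()))
run(g,81.6,-13,range(193,204,2));print("open ref (-53)");run(g0,-1.7,-53,range(202,214,2))
E
python3 st.py|head -1
```

```text
193 [-17.7  50.6] 27
195 [-8.3 49.1] 48
197 [-7.9 43.7] 41
199 [-8. 38.] 35
201 [-8.7 31.9] 37
203 [-11.   25.2] 38
open ref (-53)
202 [-47.7  52.3] 36
204 [-39.4  50.7] 35
206 [-40.7  44.6] 35
208 [-40.8  39. ] 28
210 [-40.1  33.8] 39
212 [-45.2  25.8] 21
stand xyz mm [-37.5  83.8   7.8] tool axes in stand
```

The lever-edge image estimate is unreliable because of shadow and an unknown starting offset, so I'll confirm with a second push without any vertical motion.

```bash
python3 -m inch '[[-0.61,[0,-0.2,0],[0,0,0]],[-0.61,[0.3,0,-0.1],[0,0,0]],[-0.61,[0.5,0,-0.1],[0,0,0]]]' 30 >/dev/null; python3 st.py;python3 -m inch '[[-0.61,[0.6,0,-0.1],[0,0,0]],[-0.61,[0.7,0,-0.1],[0,0,0]]]' >/dev/null; python3 st.py
```

```text
stand xyz mm [-36.3  86.1   8.1] tool axes in stand
 [[ 1.     0.014 -0.017]
 [ 0.013 -1.    -0.009]
 [-0.017  0.009 -1.   ]] F stand [-17.9  -5.4   6.9] w 0.018472884190355792 t 7.4333
stand xyz mm [-37.1  87.2   8.3] tool axes in stand
 [[ 0.999  0.015 -0.046]
 [ 0.014 -1.    -0.009]
 [-0.046  0.008 -0.999]] F stand [-22.   -5.1  16. ] w 0.018127948781117176 t 7.6
```

It stops at the same place under 22 N, so the lever is at its hard stop. Next I'll relax, re-grip and set the leg back on the mark.

```bash
python3 -m inch '[[-0.61,[0,0.15,0],[0,1.6,0]],[-1,[0,0.15,0],[0,0.8,-0.3]],[-1,[0,0,0],[0,0.1,-0.3]]]' 20 >/dev/null; python3 st.py
```

```text
stand xyz mm [-38.   84.1   8.5] tool axes in stand
 [[ 1.     0.027 -0.003]
 [ 0.027 -1.    -0.009]
 [-0.004  0.008 -1.   ]] F stand [ 0.4 -4.5 -3.8] w 0.014691034422726014 t 7.85
```

```bash
python3 -m inch '[[-1,[0,0.03,0],[0,0,0.8]],[-1,[0,0,0],[0,0,0.5]],[-1,[0,0,0],[0,0,0]]]' 20 >/dev/null; python3 st.py; python3 meas.py|tail -1; python3 - <<'E'
from bench import viewer
import cv2,numpy as np
f=lambda im,k:cv2.convertScaleAbs(cv2.resize(im[:,:,::-1],None,fx=k,fy=k,interpolation=cv2.INTER_CUBIC),alpha=1.4)
a=viewer.camera("top")[170:225,220:280];b=viewer.camera("scene")
cv2.imwrite("pics/t4.png",f(a,9));cv2.imwrite("pics/s4.png",f(b[120:320,270:470],3))
E
python3 st.py
```

```text
stand xyz mm [-37.9  83.8   8.4] tool axes in stand
 [[ 1.     0.002 -0.003]
 [ 0.002 -1.    -0.008]
 [-0.003  0.008 -1.   ]] F stand [-1.  -3.8 -0.9] w 0.014347923154586759 t 8.1
median pin 82.40831713076453 fin 81.68883452528968
stand xyz mm [-37.9  83.8   8.4] tool axes in stand
 [[ 1.     0.003 -0.003]
 [ 0.003 -1.    -0.008]
 [-0.003  0.008 -1.   ]] F stand [-0.2 -4.6 -0.7] w 0.0141175357800026 t 8.4
```

View pics/s4.png

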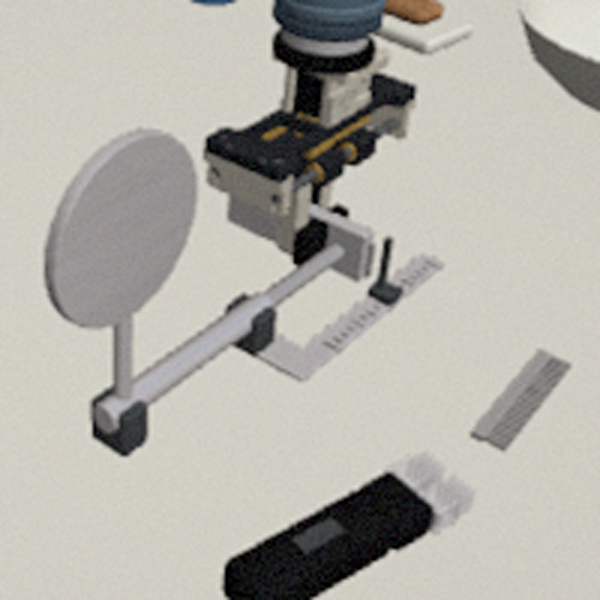

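View pics/t4.png

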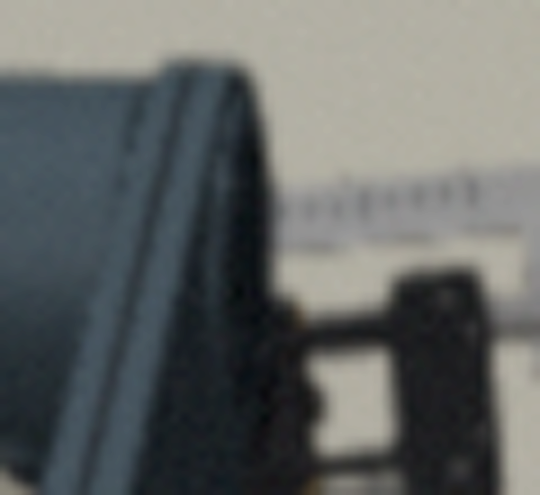

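The scene crop shows the leg held in the gripper, the fin end at (365,250) beside the pin at (387,265), the lever at (310,240) against the tube side, and the comb and trimmer undisturbed. In the top view the arm hides the mark. The pose is steady, so I'm handing in.

```bash
python3 -c "
from bench import r
print(r.sign_off())"
```

```text
the job is handed in; nothing more can be done
None
```

I pulled the leg out to the mark, pushed the lever along the fin to its stop, and handed in with the gripper still closed on the fin. Sign-off was at about 8.4 s of the 40 s allowed; it gives no verdict.

**Leg at the mark:** In the last scene view the fin's middle measured 81.7 mm and the pin 82.4 mm along the stand. By arm travel the leg is out about 82 mm, and the first camera fit put the mark at 81.5 mm. The estimates agree to about 1 mm. An earlier top-view check, with the leg about 2 mm further in, showed fin and pin nearly level. That would put the fin roughly 2 mm past the mark now. I could not repeat the check because the arm hid the mark at the end.

**Lever closed:** Two pushes stopped at the same place, at 18–22 N, against the roughly 2.5 N needed to slide it. By arm position the fingers' front edge stopped about 1 mm short of where the closed lever's face should be, within calibration error. A measurement of the lever's edge in the image did not fit: it gave only about 32 mm of travel instead of 40 mm. I put that down to shadow on the fin and trusted the hard stop and the arm position.

**During the slide:** The leg may have gone 1–2 mm past the mark before I set it back. The fingers kept the leg from springing back while they were opened to 18 mm.

**Bystanders:** The comb and trimmer look undisturbed in the last picture. The brush was out of that crop, but the gripper passed well above it on the way in.

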